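# Clear the cuttings bench: scrape stem offcuts into the tub

### The job

Take the red lid off the offcut tub and lay it flat on the bench, knob up. Then pick up the scraper block and sweep all five stem offcuts along the white board, off its open end and into the tub, without touching the offcuts with the gripper or arm. Finish by standing the scraper upright on the bench again, and leave the pots and the bundle of cuttings where they are.

Things in the scene. Friction and masses are not known exactly. Their poses are not given: they have to be found in the camera images.
- tray: fixed cutting station: a white board, 180 mm (x) by 240 mm (y), its flat top 74 mm above the bench, on a plywood block. Along both long sides (at x = +-85 mm) stands a 10 mm thick wooden lip rising 14 mm above the board, so the clear channel is 160 mm wide; both ends (y = +-120 mm) are open. The tub stands against the end at y = -120 mm. Origin: on the bench, under the board's centre; z up.
- tub: fixed grey open-topped offcut tub, outside 180 (x) by 120 (y) mm, 5 mm walls, rim 70 mm above the bench (4 mm below the board), inner floor 15 mm above the bench. Docked 1 mm off the end of the board, its axes parallel to the tray's. Origin: on the bench, under its centre.
- lid: loose red lid of the tub, a plate 180 (x) by 118 (y) by 6 mm with a 6 mm deep, slightly smaller plug under it, so 12 mm thick in all, and an upright black cylindrical knob 28 mm across, 38 mm high in the middle. Mass about 0.2 kg. Origin: centre of the plug's underside; the plate's top is at z = 12 mm, the knob from z = 12 to 50 mm. At the start it lies on the tub, origin 64 mm above the bench.
- scraper: scraper block standing on the bench: a 138 (x) by 34 (y) mm foot, 38 mm high (black rubber underside, blue above), with a wooden grip on top, 110 (x) by 24 (y) mm, from z = 38 to 86 mm. Mass about 0.22 kg. Origin: centre of its underside; z up; the two broad faces (+-y) do the pushing.
- pot: bystander: small terracotta pot, 80 mm across, 75 mm high, on the bench. Origin: centre of its underside.
- stems: bystander: banded bundle of brown cuttings standing upright, 62 mm across, 130 mm high. Origin: centre of its underside.
- crock: bystander: black plastic pot, 80 mm across, 70 mm high. Origin: centre of its underside.
- chip0: loose split-stem offcut lying on the white board, 44 mm (x) by 18 mm (y) by 11 mm high, pale wood with brown bark on top, about 12 g. Origin: centre of its underside.
- chip1: loose split-stem offcut lying on the white board, 38 mm (x) by 18 mm (y) by 11 mm high, pale wood with brown bark on top, about 12 g. Origin: centre of its underside.
- chip2: loose split-stem offcut lying on the white board, 42 mm (x) by 18 mm (y) by 11 mm high, pale wood with brown bark on top, about 12 g. Origin: centre of its underside.
- chip3: loose split-stem offcut lying on the white board, 36 mm (x) by 18 mm (y) by 11 mm high, pale wood with brown bark on top, about 12 g. Origin: centre of its underside.
- chip4: loose split-stem offcut lying on the white board, 44 mm (x) by 18 mm (y) by 11 mm high, pale wood with brown bark on top, about 12 g. Origin: centre of its underside.
Mind the look-alikes: they are no part of the job. Leave any pink look-alike of the chip2 alone.

How it is judged:
By the outcome, as a careful person would: the job done as asked, in the order asked, and still so for the second after the job is handed in, with the robot touching nothing.
It also fails if it takes over 69 s, if anything falls off the work surface, if the arm or the gripper's body presses on something with over 40 N, if the wrist force passes 120 N, or if a joint passes its speed limit or range.

### The arm

A 6-joint arm with a two-finger parallel gripper is mounted at the origin on the work surface. World frame = base frame: x ahead of the robot, y to its left, z up, the work surface at z = 0. Lengths are in m, angles in rad, forces in N, time in s.
With the tool pointing down it reaches from about 0.35 to 0.975 m from the base axis. Payload 4.9 kg.
Tool frame: the origin (TCP) lies midway between the tips of the shut fingers; the grasp point (between the pads) lies 19 mm behind it; z points along the fingers, y is the direction in which the jaws open and shut (so a half turn about z gives the same grasp; the last joint's range is limited). The gripper opens to 85 mm and grips with 20 to 120 N. Pads are 22 mm wide; open, the fingers measure 114 mm over their backs; the gripper's body (76 mm by 85 mm) begins 54 mm behind the grasp point. The pads swing forward as they close: fully open they stand 13 mm farther back than shut.
Start: joints at [1.122, 0.053, 1.613, -0, 1.476, -0.119], TCP at [0.202, 0.591, 0.231] pointing down, gripper open.
Joint ranges: [-3.01, 3.01], [-1.01, 2.22], [0.06, 2.58], [-1.02, 4.17], [0.09, 2.62], [-3.14, 3.14]. Speed limits (rad/s): [2.57, 2.57, 3.14, 3.14, 3.14, 3.14].

### API

Orientations are given as a unit quaternion [w, x, y, z].
In Python, from plant import state, grab_frame, camera_params, job_done, boxes_of gives the robot as it stands.
- The arm moves only by the tool step_arm, never from a script. Its argument "steps" is a list of rows, each a list of 4 numbers: the shift along the tool's x, y, z in mm, then the turn about the tool's z in degrees. A call has 1 to 8 rows; each row shifts and turns the pose as measured when the row begins, along the tool's axes as they then stand; what a row does not reach is not made up. A row lasts 1/10 s, in which the tool goes at most 50 mm and 8.59 degrees, less where a joint would pass 70% of its speed; a pose out of reach is approached as far as the arm can. A call is refused whole if a number of a shift passes 50 or a number of a turn 8.59, either way. A call with a gripper value outside its range is refused whole. "claw" is the opening in per cent of the stroke, from 0 (shut) to 100 (fully open), set as the call begins (left out, the last holds). The fingers move at their own pace and stop on an object; the grip force is fixed at half the most. Time passes only in rows, so rows that do not move let the fingers close. It gives the time, the measured TCP pose, the force and the opening at its end, in the units of the state.
- state(): the state, without advancing time (a new reading comes with each control period).
- grab_frame(name): name is "scene" or "side" or "wrist"; returns (picture, depth): 480x640x3 uint8, red, green, blue; 480x640 float32, m along the optical axis (not along the pixel's ray), 0 where there is no reading.
- camera_params(name): a dict with "mtx" (3x3 intrinsics, pixels), "extrinsics" (4x4, takes a point from camera to world coordinates); the wrist camera has in their place "T_tool_cam" (4x4, takes a point from camera to tool coordinates, whose origin is the TCP and whose axes are the flange's). Camera axes: x right, y down, z forward; pixel columns grow to the right and rows downward; lengths in m; the calibration is good to about 2 mm. A picture is of the moment at which its call begins: read the wrist's pose just before it. camera_params takes no time and is no camera call.
- job_done(): hands the job in, once; it reports no verdict.
Trained networks look in the newest picture that a camera, given by its name, has taken for a name from the list of things; names that differ only in an ending like _2 or _b are one class to them, and where a whole thing is asked for, a point or a joint stands for the part that bears it (a point fixed in the world has none). Each returns a list of dicts, best first, with "p" (0 to 1); they miss things now and then, are a little off and sometimes report something else, mostly with a low value. They report only what shows in the picture. A call takes as long as a camera call. They do not tell look-alikes from the thing itself.
- boxes_of(camera, label): "box" ([left, top, width, height] in pixels, round what is visible of it).
The state is a dict: "time": time; "joint_pos": joint angles; "joint_vel": joint speeds; "joint_efforts": joint torques, N m; "tool_pos": TCP position; "tool_rot": TCP orientation; "contact_force": force on the tool from outside, world axes, zero at the start; "ft_torque": the same for the moment, N m; "gripper_width": opening from 0.0 (shut) to 1.0 (fully open).
Only numpy, scipy, OpenCV 4.12 (cv2) and the standard library are available. Lean on these libraries where they do the work, as an engineer would, in place of code of your own. Each camera call takes 0.05 s, during which the arm holds its last target. There are 200 camera calls.

## Working session

There is one attempt and no reset: what is moved stays moved. The work goes in short steps, Python scripts to look and compute and a tool call to move; the robot and the scene stay as the last step left them, time stands still between calls to the robot, and variables do not carry over. Pictures are saved under pics/ and viewed, about 8 in all and at most 12, crops included, and the job is handed in when it is done.

Besides the shell and the picture viewer there is one more tool, called after "Emit:" as name(argument=value, ...) on one line, values as JSON. step_arm: Moves the arm, as the interface text tells. Its arguments: {"type":"object","properties":{"steps":{"type":"array"},"claw":{"type":"number"}},"required":["steps"]}

```bash
mkdir -p pics; ls
python3 - <<'E'
from plant import *
import cv2,numpy as np
for n in ("scene","side"):
    p,d=grab_frame(n); cv2.imwrite(f"pics/{n}0.png",p[:,:,::-1]); np.save(f"pics/{n}0.npy",d)
    c=camera_params(n); print(n,c)
print(state())
print(camera_params("wrist"))
E
```

```text
pics
scene {'mtx': array([[477.64175511,   0.        , 318.75398612],
       [  0.        , 477.64175511, 252.58029225],
       [  0.        ,   0.        ,   1.        ]]), 'extrinsics': array([[ 0.33094199,  0.69663983, -0.63652992,  1.17734173],
       [ 0.94357898, -0.23595643,  0.23234299, -0.18974812],
       [ 0.01166605, -0.67750831, -0.7354226 ,  0.78135431],
       [ 0.        ,  0.        ,  0.        ,  1.        ]])}
side {'mtx': array([[442.79490693,   0.        , 312.67170911],
       [  0.        , 442.79490693, 240.55034394],
       [  0.        ,   0.        ,   1.        ]]), 'extrinsics': array([[ 0.75678833, -0.48484152,  0.43840635,  0.19176017],
       [-0.6536493 , -0.55748431,  0.51181426, -0.45883139],
       [-0.00374415, -0.67389906, -0.73881394,  0.72176808],
       [ 0.        ,  0.        ,  0.        ,  1.        ]])}
{'time': 0.1, 'joint_pos': array([ 1.12200412e+00,  5.33572572e-02,  1.61413998e+00, -6.04171442e-06,
        1.47599808e+00, -1.19006718e-01]), 'joint_vel': array([ 1.85467437e-03,  4.81029756e-04, -4.33252677e-03,  2.17005799e-03,
     
[... 297 characters left out ...]
1, -9.14093491e-04]), 'contact_force': array([ 0.30137442,  0.69606402, -0.6516073 ]), 'ft_torque': array([0.0178083 , 0.01507501, 0.05672274]), 'gripper_width': 0.9978924114698731}
{'mtx': array([[366.66123293,   0.        , 315.00288799],
       [  0.        , 366.66123293, 243.25033705],
       [  0.        ,   0.        ,   1.        ]]), 'T_tool_cam': array([[-2.47397150e-04, -9.54167311e-01, -2.99273590e-01,
         7.67200517e-02],
       [ 9.99999862e-01, -9.74324511e-05, -5.16016986e-04,
        -5.20429296e-04],
       [ 4.63207580e-04, -2.99273676e-01,  9.54167204e-01,
        -1.43285240e-01],
       [ 0.00000000e+00,  0.00000000e+00,  0.00000000e+00,
         1.00000000e+00]])}
```

View pics/scene0.png

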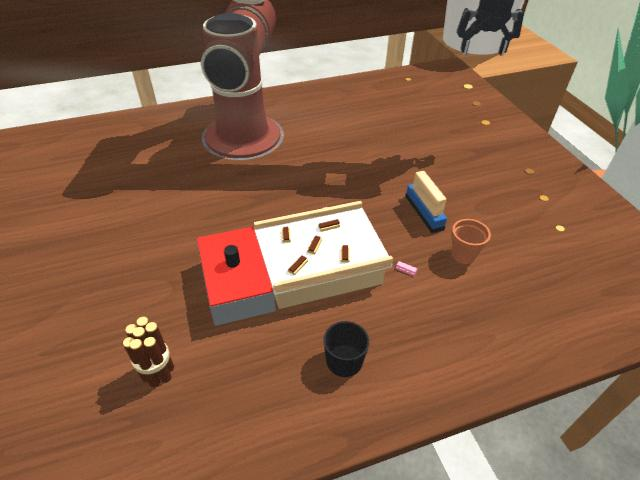

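View pics/side0.png

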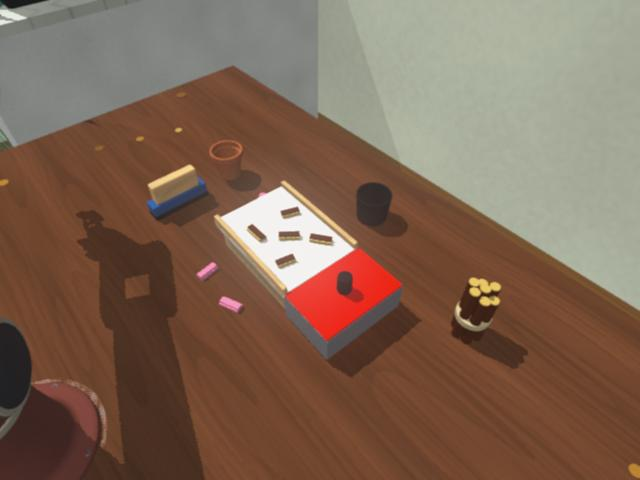

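The scene view shows the red lid with its knob at (232,256), the board with five brown offcuts at (286,234), (330,225), (315,244), (298,265) and (345,253), and the scraper at (427,203). The terracotta pot is at (470,240), the black crock at (346,348) and the stems at (147,345). The pink look-alikes lie on the bench at scene (405,268) and side (207,271), (231,304).

Next I'll measure poses from the depth images.

```bash
cat > h.py <<'E'
import numpy as np,cv2
from plant import *
from scipy.spatial.transform import Rotation as R
def pts(n,p,d):
    c=camera_params(n);K=c["mtx"];v,u=np.mgrid[:480,:640]
    P=np.stack([(u-K[0,2])/K[0,0]*d,(v-K[1,2])/K[1,1]*d,d],-1)
    if n=="wrist":
        s=state();w,x,y,z=s["tool_rot"];T=np.eye(4);T[:3,:3]=R.from_quat([x,y,z,w]).as_matrix();T[:3,3]=s["tool_pos"]
        E=T@c["T_tool_cam"]
    else:E=c["extrinsics"]
    W=P@E[:3,:3].T+E[:3,3];W[d<=0]=np.nan
    return W
def rect(X):
    (c,s,a)=cv2.minAreaRect((X*1000).astype(np.float32)); return np.round(c,1),np.round(s,1),round(a,1)
E
cat > m.py <<'E'
from h import *
for n in ("scene","side"):
    p=cv2.imread(f"pics/{n}0.png");d=np.load(f"pics/{n}0.npy");W=pts(n,p,d)
    h=cv2.cvtColor(p,cv2.COLOR_BGR2HSV);H,S,V=[h[...,i].astype(int) for i in range(3)]
    z=W[...,2]; xy=W[...,:2]; print(n)
    def cc(m,name,mn=20):
        k,l,st,ce=cv2.connectedComponentsWithStats(m.astype(np.uint8))
        for i in range(1,k):
            if st[i,4]>=mn:
                q=l==i; print(' ',name,rect(xy[q]),'z',np.round(np.nanpercentile(z[q],[5,50,95])*1000,1),'px',ce[i].round(),st[i,4])
    near=(W[...,0]>.3)&(W[...,0]<1.05)&(abs(W[...,1])<.62)
    cc(near&((H<5)|(H>176))&(S>220)&(V>150)&(z>.06),'lid')
    cc(near&(S<60)&(V>140)&(z>.06)&(z<.08),'board',300)
    cc(near&(z>.1)&(z<.2),'high')
    cc(near&(z>.082)&(z<.094),'z82-94')
    cc(near&(z>.02)&(z<.08)&(H>95)&(H<130)&(S>120),'blue')
    cc(near&(z>.02)&(z<.2),'any20+',200)
    cc(near&(z>.075)&(z<.09)&(S>60),'bark',15)
    cc((H>150)&(H<178)&(S>60)&(z<.03)&(z>.003),'pink',15)
E
python3 m.py
```

```text
scene
  board (array([544.6,  44.7]), array([242.5, 164.4]), 88.7) z [72.6 74.7 76.9] px [319. 244.] 5322
  high (array([ 539.3, -136.6]), array([28. , 26.6]), 55.0) z [102.1 114.2 116.5] px [230. 252.] 189
  high (array([ 686.3, -314.1]), array([53.7, 58.6]), 73.1) z [104.5 123.9 134. ] px [142. 337.] 1086
  z82-94 (array([459.1, 340.4]), array([ 25.3, 111.1]), 89.2) z [82.8 85.7 88.2] px [430. 186.] 338
  z82-94 (array([460. ,  47.1]), array([239. ,  15.6]), 88.4) z [82.8 87.6 90.4] px [307. 214.] 549
  z82-94 (array([502.6,  77.9]), array([17.1, 43.4]), 0.5) z [82.4 85.4 87.4] px [329. 223.] 117
  z82-94 (array([500.4, -17.4]), array([16.6, 39.7]), 73.8) z [82.6 85.4 87.2] px [285. 233.] 94
  z82-94 (array([545.8,  30.2]), array([18.3, 44.1]), 54.2) z [82.7 85.1 87.3] px [314. 243.] 121
  z82-94 (array([589.6,  79.9]), array([17.2, 39.9]), 72.0) z [82.6 85.  87.5] px [344. 252.] 107
  z82-94 (array([586.3, -18. ]), array([18.1, 45.3]), 35.3) z [82.4 85.2 87.3] px [297. 263.] 143
  z82-94 (array([629.3,  41.5]), array([239.4,  13.8]), 88.2) z [83.  88.  90.5] px [332. 271.] 700
  z
[... 4495 characters left out ...]
3.8 86.6] px [256. 233.] 168
  bark (array([545.2,  25.8]), array([14.2, 39.7]), 50.2) z [76.4 83.2 86.6] px [289. 236.] 162
  bark (array([586.6, -21.4]), array([17.6, 43.2]), 32.1) z [76.9 83.6 86.6] px [320. 239.] 174
  bark (array([499. , -19.9]), array([15.2, 35.1]), 78.1) z [77.2 83.7 86.4] px [285. 261.] 154
  bark (array([ 670.8, -318.6]), array([26.9, 58.3]), 11.3) z [75.9 82.4 89.2] px [473. 313.] 193
  pink (array([619.5, 227.8]), array([11.1, 15.4]), 46.4) z [ 6.3 10.6 14.3] px [261. 194.] 15
  pink (array([396.7, 115. ]), array([42.8, 20.4]), 1.5) z [ 4.7  9.8 12.9] px [207. 271.] 174
  pink (array([387.4,  16.3]), array([19.7, 43.5]), 23.2) z [ 5.  10.1 12.6] px [230. 304.] 196
```

Measured in mm: tray centre (545,44) with yaw about -2°; lid and knob (539,-137); scraper (458.5,339) with yaw about 0.5°.

Candidates for the offcuts: brown ones on the board at scene (286,234), (330,225), (315,244), (298,265) and (345,253), against the pink ones on the bench at scene (405,268) and side (207,271), (231,304). The brown ones on the board are the right ones. The lid (232,256) and the scraper (427,203) have no look-alikes. I'll check this in a crop.

```bash
cat > g.py <<'E'
# usage: g.py x y z(mm) yaw_of_tool_y(deg): remaining shift in tool axes (mm) and turn (deg)
from h import *
import sys
s=state();w,x,y,z=s["tool_rot"];M=R.from_quat([x,y,z,w]).as_matrix()
t=np.array(sys.argv[1:4],float);a=float(sys.argv[4])
print("t",s["time"],"pos",(s["tool_pos"]*1000).round(1),"yaw",np.degrees(np.arctan2(M[1,1],M[0,1])).round(2),"tilt",np.degrees(np.arccos(-M[2,2])).round(2),"F",s["contact_force"].round(1),"w",round(s["gripper_width"],3))
th=np.radians(a);Mt=np.array([[-np.sin(th),np.cos(th),0],[np.cos(th),np.sin(th),0],[0,0,-1]]).T
print("shift now-axes",(M.T@(t-s["tool_pos"]*1000)).round(1),"goal-axes",(Mt.T@(t-s["tool_pos"]*1000)).round(1),"turn",(np.degrees(np.arctan2(M[1,1],M[0,1]))-a).round(2))
E
python3 - <<'E'
import cv2
p=cv2.imread('pics/scene0.png')[165:325,190:490];cv2.imwrite('pics/crop.png',cv2.resize(p,None,fx=2.6,fy=2.6,interpolation=3))
E
python3 g.py 539 -137 230 88
```

```text
t 0.1 pos [202.2 590.8 230.2] yaw 71.1 tilt 0.11 F [ 0.3  0.7 -0.7] w 0.998
shift now-axes [-554.4 -579.5    1.1] goal-axes [-3.620e+02 -7.156e+02  2.000e-01] turn -16.9
```

View pics/crop.png

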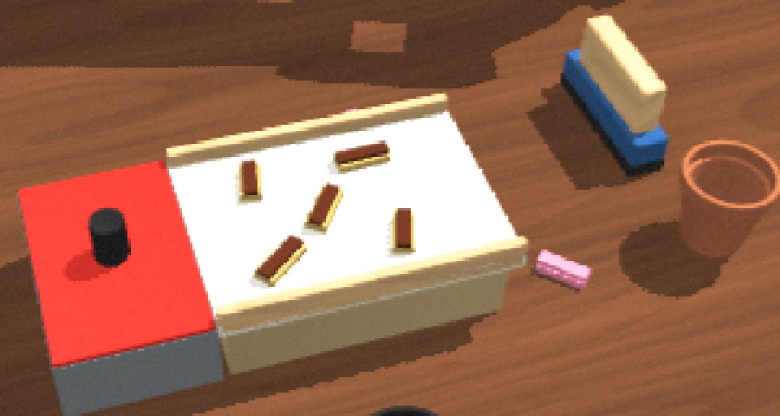

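Emit:
step_arm(steps=[[0,0,0,-8.5],[0,0,0,-8.5]])

```text
time: 0.3
tool_pos: [0.2018, 0.5901, 0.2286]
tool_rot: [-0.001, 0.013, 1.0, -0.002]
contact_force: [1.1, 0.5, 0.6]
gripper_width: 0.999
```

The crop confirms five brown-barked offcuts on the board, with the pink one apart on the bench at crop (563,268). The lid knob is at (109,237) and the scraper at (615,90).

Emit:
step_arm(steps=[[-22,-44,0,0],[-22,-44,0,0],[-22,-44,0,0],[-22,-44,0,0],[-22,-44,0,0],[-22,-44,0,0],[-22,-44,0,0],[-22,-44,0,0]])

```text
time: 1.1
tool_pos: [0.3696, 0.2292, 0.2242]
tool_rot: [-0.003, 0.005, 1.0, -0.005]
contact_force: [1.1, -0.1, -0.6]
gripper_width: 1.002
```

Emit:
step_arm(steps=[[-22,-44,0,0],[-22,-44,0,0],[-22,-44,0,0],[-22,-44,0,0],[-22,-44,0,0],[-22,-44,0,0],[-22,-44,0,0],[0,0,0,0]])

```text
time: 1.9
tool_pos: [0.5197, -0.0922, 0.2234]
tool_rot: [-0.003, 0.009, 1.0, -0.005]
contact_force: [-0.4, 0.1, 0.4]
gripper_width: 1.002
```

```bash
python3 g.py 539 -137 150 88
```

```text
t 1.9 pos [519.7 -92.2 223.4] yaw 89.02 tilt 0.63 F [-0.4  0.1  0.4] w 1.002
shift now-axes [-20.5 -43.8  73.7] goal-axes [-20.9 -44.1  73.4] turn 1.02
```

Emit:
step_arm(steps=[[-10,-22,24,0.5],[-10,-22,24,0.5],[0,0,25,0],[0,0,0,0]])

```text
time: 2.3
tool_pos: [0.5386, -0.1394, 0.1479]
tool_rot: [-0.003, 0.019, 1.0, -0.004]
contact_force: [-0.9, -0.4, -0.7]
gripper_width: 1.0
```

```bash
python3 g.py 539 -137 82 88
python3 - <<'E'
from h import *
p,d=grab_frame("wrist");cv2.imwrite("pics/w1.png",p[:,:,::-1]);W=pts("wrist",p,d);z=W[...,2]
m=(z>.108)&(z<.12)&(np.abs(W[...,1]+.137)<.04)&(np.abs(W[...,0]-.539)<.05)&(p.max(-1)<80);print(rect(W[m][:,:2]),m.sum(),np.median(z[m]))
E
```

```text
t 2.3 pos [ 538.6 -139.4  147.9] yaw 87.83 tilt 0.57 F [-0.9 -0.4 -0.7] w 1.0
shift now-axes [-0.8  2.9 65.9] goal-axes [-0.4  2.4 65.9] turn -0.17
(array([ 538.6, -137.6]), array([26.4, 26.3]), 1.2) 2112 0.11693354877912882
```

Emit:
step_arm(steps=[[0,1,22,0],[0,1,22,0],[0,0,14,0],[0,0,5,0],[0,0,0,0]])

```text
time: 2.85
tool_pos: [0.544, -0.1371, 0.0937]
tool_rot: [0.004, 0.017, 1.0, -0.006]
contact_force: [0.2, 0.2, 1.0]
gripper_width: 1.001
```

```bash
python3 g.py 538.6 -137.6 83 88
```

```text
t 2.85 pos [ 544.  -137.1   93.7] yaw 88.07 tilt 0.86 F [0.2 0.2 1. ] w 1.001
shift now-axes [ 5.5 -0.6 10.7] goal-axes [ 5.4 -0.7 10.7] turn 0.07
```

Emit:
step_arm(steps=[[3,0,5,0],[2,0,5,0],[0,0,0,0]])

```text
time: 3.15
tool_pos: [0.5405, -0.1374, 0.0861]
tool_rot: [0.006, 0.016, 1.0, -0.007]
contact_force: [0.1, -0.2, -0.1]
gripper_width: 1.005
```

```bash
python3 g.py 538.6 -137.6 83 88
```

```text
t 3.15 pos [ 540.5 -137.4   86.1] yaw 88.1 tilt 1.09 F [ 0.1 -0.2 -0.1] w 1.005
shift now-axes [ 1.9 -0.2  3.1] goal-axes [ 1.9 -0.3  3.1] turn 0.1
```

Emit:
step_arm(steps=[[0,0,0,0],[0,0,0,0],[0,0,0,0],[0,0,0,0],[0,0,0,0],[0,0,0,0]], claw=20)

```text
time: 3.75
tool_pos: [0.5414, -0.1379, 0.0879]
tool_rot: [0.007, 0.017, 1.0, -0.008]
contact_force: [-1.0, 0.5, -0.5]
gripper_width: 0.307
```

```bash
python3 g.py 538.6 -137.6 83 88
```

```text
t 3.75 pos [ 541.4 -137.9   87.9] yaw 88.07 tilt 1.22 F [-1.   0.5 -0.5] w 0.307
shift now-axes [2.9 0.3 4.8] goal-axes [2.8 0.2 4.9] turn 0.07
```

Emit:
step_arm(steps=[[0,0,-10,0],[0,0,-20,0],[0,0,-30,0],[0,0,-35,0],[0,0,-20,0],[0,0,0,0]])

```text
time: 4.35
tool_pos: [0.5371, -0.135, 0.2048]
tool_rot: [0.004, 0.017, 1.0, -0.006]
contact_force: [0.9, -0.0, -1.1]
gripper_width: 0.307
```

```bash
python3 g.py 520 -310 190 88;python3 - <<'E'
from h import *
p,d=grab_frame("side");cv2.imwrite("pics/s1.png",p[:,:,::-1]);W=pts("side",p,d)
h=cv2.cvtColor(p,cv2.COLOR_RGB2HSV).astype(int);m=((h[...,0]<5)|(h[...,0]>176))&(h[...,1]>220)&(h[...,2]>130)&(W[...,2]>.1)
print(m.sum(),rect(W[m][:,:2])); X=W[m]; A=np.c_[X[:,:2],np.ones(len(X))];print("plane slope deg",np.degrees(np.linalg.lstsq(A,X[:,2],rcond=None)[0][:2]),X[:,2].mean())
E
```

```text
t 4.35 pos [ 537.1 -135.   204.8] yaw 88.08 tilt 0.84 F [ 0.9 -0.  -1.1] w 0.307
shift now-axes [  11.4 -175.3   16.9] goal-axes [  11.  -175.5   14.8] turn 0.08
753 (array([ 566.9, -168.9]), array([112.5,  56.2]), 0.4)
plane slope deg [-0.35107815 -0.30262721] 0.19324098708459034
```

Emit:
step_arm(steps=[[2,-30,0,0],[2,-45,0,0],[2,-45,0,0],[2,-35,10,0],[2,-20,20,0],[0,0,30,0],[0,0,30,0],[0,0,20,0]])

```text
time: 5.2
tool_pos: [0.5154, -0.3143, 0.0797]
tool_rot: [-0.002, 0.016, 1.0, -0.002]
contact_force: [-0.5, 0.2, -0.9]
gripper_width: 0.308
```

```bash
python3 g.py 520 -310 26 88
```

```text
t 5.2 pos [ 515.4 -314.3   79.7] yaw 88.15 tilt 0.37 F [-0.5  0.2 -0.9] w 0.308
shift now-axes [-4.6  4.7 53.7] goal-axes [-4.4  4.5 53.7] turn 0.15
```

Emit:
step_arm(steps=[[0,0,20,0],[0,0,18,0],[0,0,8,0],[0,0,0,0]])

```text
time: 5.6
tool_pos: [0.5089, -0.3103, 0.0228]
tool_rot: [-0.009, 0.017, 1.0, 0.003]
contact_force: [-0.8, 2.7, 12.2]
gripper_width: 0.309
```

```bash
python3 g.py 520 -310 24 88
```

```text
t 5.6 pos [ 508.9 -310.3   22.8] yaw 88.1 tilt 1.13 F [-0.8  2.7 12.2] w 0.309
shift now-axes [-11.1   0.7  -1.4] goal-axes [-11.1   0.7  -1.2] turn 0.1
```

Contact at 12 N: the lid is on the bench. I'll release it and rise.

Emit:
step_arm(steps=[[0,0,-1,0],[0,0,0,0],[0,0,0,0],[0,0,0,0],[0,0,0,0]], claw=100)

```text
time: 6.1
tool_pos: [0.5086, -0.3099, 0.0231]
tool_rot: [-0.01, 0.016, 1.0, 0.003]
contact_force: [-0.5, 0.0, 0.6]
gripper_width: 0.999
```

Emit:
step_arm(steps=[[0,0,-25,0],[0,0,-45,0],[0,0,-50,0],[0,0,-50,0],[0,0,-30,0],[0,0,0,0]])

```text
time: 6.7
tool_pos: [0.511, -0.31, 0.2275]
tool_rot: [-0.012, 0.017, 1.0, 0.005]
contact_force: [0.6, -0.5, 0.8]
gripper_width: 0.999
```

```bash
python3 g.py 458.5 339 230 90.5
python3 - <<'E'
from h import *
p,d=grab_frame("side");cv2.imwrite("pics/s2.png",p[:,:,::-1]);W=pts("side",p,d)
h=cv2.cvtColor(p,cv2.COLOR_RGB2HSV).astype(int);m=((h[...,0]<5)|(h[...,0]>176))&(h[...,1]>220)&(h[...,2]>130)&(W[...,1]<-.22)&(W[...,2]>0)&(W[...,2]<.1)
print(m.sum(),rect(W[m][:,:2])); X=W[m]; A=np.c_[X[:,:2],np.ones(len(X))];print("plane slope deg",np.degrees(np.linalg.lstsq(A,X[:,2],rcond=None)[0][:2]),X[:,2].mean())
E
```

```text
t 6.7 pos [ 511.  -310.   227.5] yaw 88.1 tilt 1.54 F [ 0.6 -0.5  0.8] w 0.999
shift now-axes [ 73.8 646.9   5.9] goal-axes [ 46.8 649.4  -2.5] turn -2.4
6786 (array([ 507.1, -311.2]), array([116.9, 179.6]), 88.0)
plane slope deg [ 0.05303347 -0.062491  ] 0.012415817952257078
```

View pics/s2.png

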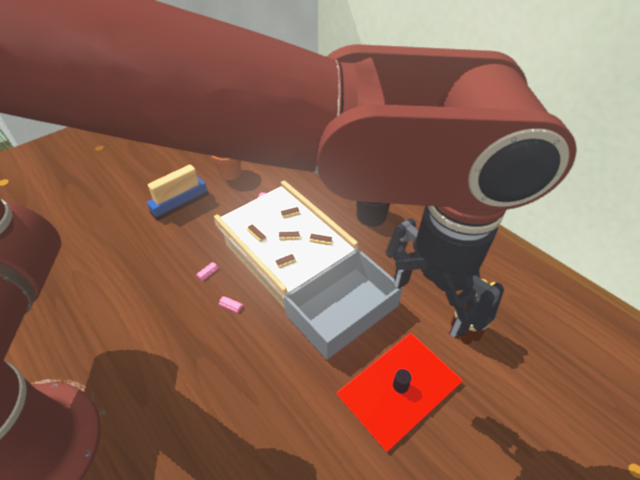

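The side view shows the lid lying flat on the bench, knob up at (402,380). The tub is open and empty, and all five offcuts are unmoved on the board. Next is the scraper.

Emit:
step_arm(steps=[[4,30,0,-0.5],[4,42,0,-0.5],[4,45,0,-0.5],[4,45,0,-0.5],[4,45,0,-0.5],[4,45,0,0],[4,45,0,0],[4,45,0,0]])

```text
time: 7.55
tool_pos: [0.4718, 0.0417, 0.2139]
tool_rot: [-0.025, -0.0, 1.0, 0.01]
contact_force: [1.4, -0.1, 1.2]
gripper_width: 0.999
```

Emit:
step_arm(steps=[[4,45,0,0],[4,45,0,0],[4,45,0,0],[4,45,0,0],[3,45,0,0],[3,35,0,0],[0,20,0,0],[0,0,0,0]])

```text
time: 8.35
tool_pos: [0.4358, 0.335, 0.2005]
tool_rot: [-0.039, -0.004, 0.999, 0.006]
contact_force: [0.0, -0.5, 0.3]
gripper_width: 0.995
```

```bash
python3 g.py 458.5 339 120 90.5
```

```text
t 8.35 pos [435.8 335.  200.5] yaw 90.39 tilt 4.51 F [ 0.  -0.5  0.3] w 0.995
shift now-axes [-28.9   2.8  78.6] goal-axes [-22.7   3.8  80.5] turn -0.11
```

The tilt has drifted to 4.5°. I'll test which motions drive it, since there is plenty of time left.

Emit:
step_arm(steps=[[0,0,0,0],[0,0,0,0],[0,0,0,0],[0,0,0,0],[0,0,0,0],[0,0,0,0],[0,0,0,0],[0,0,0,0]])

```text
time: 9.15
tool_pos: [0.4352, 0.3299, 0.1966]
tool_rot: [-0.041, -0.001, 0.999, 0.004]
contact_force: [-0.1, 0.4, -0.5]
gripper_width: 1.005
```

Emit:
step_arm(steps=[[-20,0,0,0],[-20,0,0,0],[-20,0,0,0],[-20,0,0,0],[0,0,0,0]])

```text
time: 9.65
tool_pos: [0.5174, 0.3307, 0.1907]
tool_rot: [-0.041, -0.002, 0.999, 0.005]
contact_force: [-0.6, 0.0, -0.2]
gripper_width: 1.001
```

Emit:
step_arm(steps=[[20,0,0,0],[20,0,0,0],[20,0,0,0],[20,0,0,0],[0,0,0,0]])

```text
time: 10.15
tool_pos: [0.4332, 0.3303, 0.197]
tool_rot: [-0.042, -0.001, 0.999, 0.005]
contact_force: [-0.3, 0.6, -0.1]
gripper_width: 0.997
```

Emit:
step_arm(steps=[[0,0,-40,0],[0,0,-40,0],[0,0,-20,0],[0,0,0,0]])

```text
time: 10.55
tool_pos: [0.4401, 0.3291, 0.2983]
tool_rot: [-0.043, -0.002, 0.999, 0.004]
contact_force: [0.2, -0.3, 0.2]
gripper_width: 1.001
```

Emit:
step_arm(steps=[[0,0,40,0],[0,0,40,0],[0,0,20,0],[0,0,0,0]])

```text
time: 10.95
tool_pos: [0.432, 0.3299, 0.1943]
tool_rot: [-0.042, -0.002, 0.999, 0.004]
contact_force: [-0.3, 0.5, -0.7]
gripper_width: 0.997
```

Emit:
step_arm(steps=[[0,-45,0,0],[0,-45,0,0],[0,-45,0,0],[0,-45,0,0],[0,-45,0,0],[0,0,0,0]])

```text
time: 11.55
tool_pos: [0.4331, 0.0979, 0.1921]
tool_rot: [-0.042, -0.004, 0.999, 0.003]
contact_force: [0.5, 0.8, 0.5]
gripper_width: 0.998
```

```bash
python3 -c "
from plant import state;s=state();print(s['joint_pos'].round(4),s['tool_rot'].round(4))"
```

```text
[ 0.0481 -0.3149  2.0137  0.0099  1.5263 -1.5325] [-0.0419 -0.0045  0.9991  0.0031]
```

Emit:
step_arm(steps=[[0,15,0,0],[0,15,0,0],[0,15,0,0],[0,15,0,0],[0,15,0,0],[0,15,0,0],[0,15,0,0],[0,15,0,0]])

```text
time: 12.35
tool_pos: [0.4347, 0.2234, 0.1978]
tool_rot: [-0.039, -0.002, 0.999, 0.005]
contact_force: [0.7, 0.6, 0.0]
gripper_width: 1.0
```

Emit:
step_arm(steps=[[0,15,0,0],[0,15,0,0],[0,15,0,0],[0,15,0,0],[0,15,0,0],[0,15,0,0],[0,15,0,0],[0,0,0,0]])

```text
time: 13.15
tool_pos: [0.4338, 0.3402, 0.2012]
tool_rot: [-0.038, -0.004, 0.999, 0.006]
contact_force: [0.1, -0.5, -0.2]
gripper_width: 0.999
```

```bash
python3 -c "
from plant import state;s=state();print(s['joint_pos'].round(4),s['tool_rot'].round(4))"
```

```text
[ 0.5059 -0.0666  1.7837  0.0474  1.4845 -1.0793] [-0.0376 -0.0044  0.9993  0.0063]
```

The tilt is stable for moderate moves, and it lies in the plane of the pads (about the jaw axis). So I can grasp as it is; only changes in tilt after the grasp matter.

```bash
python3 g.py 458.5 339 110 90.5
```

```text
t 13.15 pos [433.8 340.2 201.2] yaw 90.48 tilt 4.37 F [ 0.1 -0.5 -0.2] w 0.999
shift now-axes [-31.4  -2.6  89.1] goal-axes [-24.7  -1.4  91.2] turn -0.02
```

Emit:
step_arm(steps=[[-8,-1,22,0],[-8,-1,22,0],[-8,-1,22,0],[-7,0,22,0],[0,0,0,0]])

```text
time: 13.65
tool_pos: [0.4601, 0.3391, 0.1098]
tool_rot: [-0.036, -0.005, 0.999, 0.006]
contact_force: [-0.8, -0.9, -0.8]
gripper_width: 1.002
```

```bash
python3 g.py 458.5 339 47 90.5
python3 - <<'E'
from h import *
p,d=grab_frame("wrist");cv2.imwrite("pics/w2.png",p[:,:,::-1]);W=pts("wrist",p,d);z=W[...,2]
m=(z>.078)&(z<.096)&(np.abs(W[...,1]-.339)<.05)&(np.abs(W[...,0]-.459)<.1)&(p[...,0]>p[...,2].astype(int)+25)
print(rect(W[m][:,:2]),m.sum(),np.median(z[m]))
E
```

```text
t 13.65 pos [460.1 339.1 109.8] yaw 90.54 tilt 4.2 F [-0.8 -0.9 -0.8] w 1.002
shift now-axes [-2.9 -0.9 62.7] goal-axes [ 1.6 -0.1 62.8] turn 0.04
(array([457., 341.]), array([109.1,  23.9]), 0.2) 9743 0.08836488974813234
```

View pics/w2.png

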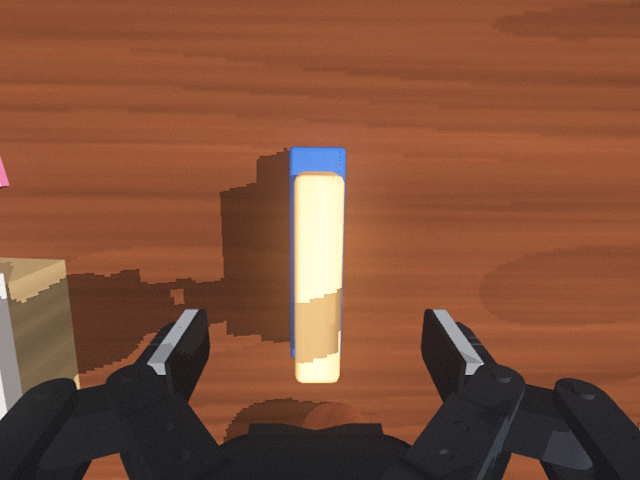

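The wrist view shows the scraper centred between the fingers, with the grip spanning about (295–345, 172–383). I'll descend.

Emit:
step_arm(steps=[[-1,0,20,0],[-1,0,20,0],[-1,0,12,0],[0,0,6,0],[0,0,2,0]])

```text
time: 14.2
tool_pos: [0.464, 0.3427, 0.0581]
tool_rot: [-0.03, -0.005, 1.0, 0.009]
contact_force: [-0.1, -0.3, 0.2]
gripper_width: 0.999
```

```bash
python3 g.py 458 340 47 90.5
```

```text
t 14.2 pos [464.  342.7  58.1] yaw 90.53 tilt 3.58 F [-0.1 -0.3  0.2] w 0.999
shift now-axes [ 5.3 -2.9 11.4] goal-axes [ 6.  -2.7 11.1] turn 0.03
```

Emit:
step_arm(steps=[[3,-2,6,0],[3,-1,6,0],[0,0,3,0]])

```text
time: 14.5
tool_pos: [0.4581, 0.3406, 0.0451]
tool_rot: [-0.028, -0.005, 1.0, 0.01]
contact_force: [0.1, 0.3, -0.3]
gripper_width: 0.999
```

```bash
python3 g.py 458 340 47 90.5
```

```text
t 14.5 pos [458.1 340.6  45.1] yaw 90.54 tilt 3.41 F [ 0.1  0.3 -0.3] w 0.999
shift now-axes [ 0.2 -0.5 -1.9] goal-axes [ 0.1 -0.6 -1.9] turn 0.04
```

Emit:
step_arm(steps=[[0,0,2,0],[0,0,0,0],[0,0,0,0],[0,0,0,0],[0,0,0,0],[0,0,0,0]], claw=12)

```text
time: 15.1
tool_pos: [0.4583, 0.3408, 0.0434]
tool_rot: [-0.027, -0.005, 1.0, 0.01]
contact_force: [0.8, 0.1, -0.7]
gripper_width: 0.271
```

```bash
python3 g.py 458 340 47 90.5
```

```text
t 15.1 pos [458.3 340.8  43.4] yaw 90.54 tilt 3.37 F [ 0.8  0.1 -0.7] w 0.271
shift now-axes [ 0.5 -0.7 -3.6] goal-axes [ 0.3 -0.7 -3.6] turn 0.04
```

```bash
cat > o.py <<'E'
from h import *
import sys,os
def T():
    s=state();w,x,y,z=s["tool_rot"];M=np.eye(4);M[:3,:3]=R.from_quat([x,y,z,w]).as_matrix();M[:3,3]=s["tool_pos"]*1000;return M,s
M,s=T()
if not os.path.exists("grasp.npy"):
    O=np.eye(4);O[:3,:3]=R.from_euler("z",0.54,degrees=True).as_matrix();O[:3,3]=[458,340.5,0];np.save("grasp.npy",np.linalg.inv(M)@O)
O=M@np.load("grasp.npy");e=R.from_matrix(O[:3,:3]).as_euler("ZYX",degrees=True)
b=np.array([O@[sx*69,sy*17,0,1] for sx in(-1,1) for sy in(-1,1)])[:,2]
print("t",s["time"],"F",s["contact_force"].round(1),"w",round(s["gripper_width"],3),"scraper",O[:3,3].round(1),"yaw,p,r",e.round(2),"lowest",b.min().round(1),"highest",b.max().round(1))
a=np.radians(-2);X=O[:2,3]-[545,44.4];print("tray xy",(X@[np.cos(a),np.sin(a)]).round(1),(X@[-np.sin(a),np.cos(a)]).round(1))
if len(sys.argv)>3: # target for scraper in tray xy & world z
    t=np.array(sys.argv[1:4],float);q=np.array([545+t[0]*np.cos(a)-t[1]*np.sin(a),44.4+t[0]*np.sin(a)+t[1]*np.cos(a),t[2]])
    print("shift",(M[:3,:3].T@(q-O[:3,3])).round(1),"turn for yaw -2",(e[0]+2).round(2))
E
python3 o.py
```

```text
t 15.1 F [ 0.8  0.1 -0.7] w 0.271 scraper [458.  340.5  -0. ] yaw,p,r [0.54 0.   0.  ] lowest -0.0 highest -0.0
tray xy -97.3 292.9
```

Emit:
step_arm(steps=[[0,0,-15,0],[0,0,-25,0],[0,0,-30,0],[0,0,-30,0],[0,0,-20,0],[0,0,0,0]])

```text
time: 15.7
tool_pos: [0.4625, 0.3367, 0.167]
tool_rot: [-0.031, -0.005, 0.999, 0.009]
contact_force: [0.9, 0.0, -2.5]
gripper_width: 0.272
```

```bash
python3 o.py 0 98 112
```

```text
t 15.7 F [ 0.9  0.  -2.5] w 0.272 scraper [462.  336.3 123.5] yaw,p,r [ 0.55  0.38 -0.19] lowest 123.0 highest 124.1
tray xy -93.2 288.9
shift [ -85.  -195.     2.8] turn for yaw -2 2.55
```

Emit:
step_arm(steps=[[-11,-25,0,0.4],[-11,-25,0,0.4],[-11,-25,0,0.4],[-11,-25,0,0.4],[-11,-25,0,0.4],[-11,-25,0,0.4],[-11,-25,0,0.3],[0,0,0,0]])

```text
time: 16.5
tool_pos: [0.534, 0.1543, 0.1504]
tool_rot: [-0.037, 0.018, 0.999, 0.007]
contact_force: [0.1, 0.2, -2.8]
gripper_width: 0.277
```

```bash
python3 o.py 0 98 95
```

```text
t 16.5 F [ 0.1  0.2 -2.8] w 0.277 scraper [532.9 153.7 107. ] yaw,p,r [-2.05  1.09 -0.51] lowest 105.5 highest 108.5
tray xy -16.0 108.8
shift [-16.8 -11.   10.6] turn for yaw -2 -0.05
```

Emit:
step_arm(steps=[[-8,-5,2,0],[-9,-6,4,0],[0,0,3,0],[0,0,0,0]])

```text
time: 16.9
tool_pos: [0.5491, 0.1427, 0.1359]
tool_rot: [-0.039, 0.018, 0.999, 0.007]
contact_force: [-0.2, 0.3, -3.3]
gripper_width: 0.273
```

```bash
python3 o.py 0 97 77
python3 - <<'E'
from h import *
o=[]
for n in("scene","side"):
    p,d=grab_frame(n);W=pts(n,p,d);z=W[...,2];h=cv2.cvtColor(p,cv2.COLOR_RGB2HSV).astype(int)
    m=(h[...,0]>95)&(h[...,0]<130)&(h[...,1]>120)&(W[...,0]>.4)&(W[...,0]<.7)&(W[...,1]>.05)&(W[...,1]<.2)
    print(n,m.sum(),rect(W[m][:,:2]) if m.sum() else 0,np.percentile(z[m]*1000,[1,5,50,95]).round(1) if m.sum() else 0)
    o.append(p[150:390,150:470])
cv2.imwrite("pics/both.png",cv2.resize(np.hstack(o),(800,300))[:,:,::-1])
E
```

```text
t 16.9 F [-0.2  0.3 -3.3] w 0.273 scraper [547.7 142.1  92.5] yaw,p,r [-2.02  1.39 -0.5 ] lowest 90.7 highest 94.3
tray xy -0.7 97.8
shift [-1.9 -1.  15.4] turn for yaw -2 -0.02
scene 459 (array([557. , 118.9]), array([135.1,  50.7]), 12.8) [106.  109.7 123.7 131.3]
side 110 (array([547.5, 140.9]), array([ 31.2, 136.1]), 87.9) [125.2 127.8 131.8 133.6]
```

View pics/both.png

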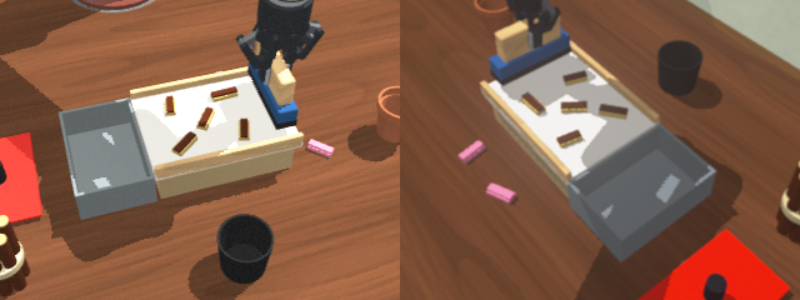

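The pictures show the scraper over the board's far end, square between the lips, with all five offcuts ahead of it. I'll lower it to the board.

Emit:
step_arm(steps=[[-1,0,7,0],[-1,0,6,0],[0,0,3,0],[0,0,0,0]])

```text
time: 17.4
tool_pos: [0.5497, 0.1442, 0.1194]
tool_rot: [-0.039, 0.016, 0.999, 0.007]
contact_force: [0.4, 0.8, -2.8]
gripper_width: 0.275
```

```bash
python3 o.py 0 60 77
```

```text
t 17.4 F [ 0.4  0.8 -2.8] w 0.275 scraper [548.4 143.7  76. ] yaw,p,r [-1.89  1.3  -0.48] lowest 74.3 highest 77.7
tray xy -0.1 99.3
shift [  0.1 -39.3  -1.5] turn for yaw -2 0.11
```

Emit:
step_arm(steps=[[0,-10,-0.5,0],[0,-10,-0.5,0],[0,-10,-0.5,0]])

```text
time: 17.7
tool_pos: [0.5487, 0.113, 0.1207]
tool_rot: [-0.039, 0.015, 0.999, 0.007]
contact_force: [-0.1, -1.1, -3.1]
gripper_width: 0.271
```

```bash
python3 o.py 0 20 76.5
```

```text
t 17.7 F [-0.1 -1.1 -3.1] w 0.271 scraper [547.4 112.4  77.3] yaw,p,r [-1.78  1.29 -0.5 ] lowest 75.6 highest 79.0
tray xy -0.0 68.0
shift [  0.2 -48.    0.2] turn for yaw -2 0.22
```

Emit:
step_arm(steps=[[0,-10,0,0.1],[0,-10,0,0.1],[0,-10,0,0],[0,-10,0,0]])

```text
time: 18.1
tool_pos: [0.5476, 0.0682, 0.1211]
tool_rot: [-0.038, 0.018, 0.999, 0.007]
contact_force: [-0.3, 0.5, -3.0]
gripper_width: 0.271
```

```bash
python3 o.py 0 -20 76.5
```

```text
t 18.1 F [-0.3  0.5 -3. ] w 0.271 scraper [546.4  67.6  77.7] yaw,p,r [-2.11  1.2  -0.52] lowest 76.1 highest 79.3
tray xy 0.6 23.3
shift [  0.4 -43.3   0.7] turn for yaw -2 -0.11
```

Emit:
step_arm(steps=[[0,-10,0.3,0],[0,-10,0.3,0],[0,-10,0.3,0],[0,-10,0,0],[0,-10,0,0]])

```text
time: 18.6
tool_pos: [0.5455, 0.0139, 0.1197]
tool_rot: [-0.038, 0.018, 0.999, 0.007]
contact_force: [0.7, 1.0, -2.3]
gripper_width: 0.275
```

```bash
python3 o.py 0 -80 76.5
```

```text
t 18.6 F [ 0.7  1.  -2.3] w 0.275 scraper [544.3  13.4  76.3] yaw,p,r [-2.13  1.18 -0.47] lowest 74.7 highest 77.8
tray xy 0.4 -31.0
shift [  0.3 -48.9  -0.9] turn for yaw -2 -0.13
```

Emit:
step_arm(steps=[[0,-10,-0.3,0],[0,-10,-0.3,0],[0,-10,-0.3,0],[0,-10,0,0]])

```text
time: 19.0
tool_pos: [0.5438, -0.0298, 0.1198]
tool_rot: [-0.038, 0.018, 0.999, 0.007]
contact_force: [-0.6, 0.7, -2.3]
gripper_width: 0.276
```

```bash
python3 o.py 0 -140 76.5
```

```text
t 19.0 F [-0.6  0.7 -2.3] w 0.276 scraper [542.5 -30.4  76.4] yaw,p,r [-2.13  1.2  -0.48] lowest 74.9 highest 78.0
tray xy 0.1 -74.8
shift [  0.  -65.2  -0.9] turn for yaw -2 -0.13
```

Emit:
step_arm(steps=[[0,-10,-0.3,0],[0,-10,-0.3,0],[0,-10,-0.3,0],[0,-10,-0.3,0],[0,-10,0,0],[0,-10,0,0],[0,-10,0,0],[0,0,0,0]])

```text
time: 19.8
tool_pos: [0.5409, -0.1078, 0.1203]
tool_rot: [-0.038, 0.019, 0.999, 0.007]
contact_force: [-0.2, -0.3, -2.4]
gripper_width: 0.276
```

```bash
python3 o.py 0 -150 76.5;python3 - <<'E'
from h import *
o=[]
for n in("scene","side"):
    p,d=grab_frame(n)
    o.append(p[150:390,150:470])
cv2.imwrite("pics/both2.png",cv2.resize(np.hstack(o),(800,300))[:,:,::-1])
E
```

```text
t 19.8 F [-0.2 -0.3 -2.4] w 0.276 scraper [ 539.7 -108.4   76.8] yaw,p,r [-2.21  1.19 -0.54] lowest 75.3 highest 78.4
tray xy 0.0 -152.9
shift [0.  2.9 0.4] turn for yaw -2 -0.21
```

View pics/both2.png

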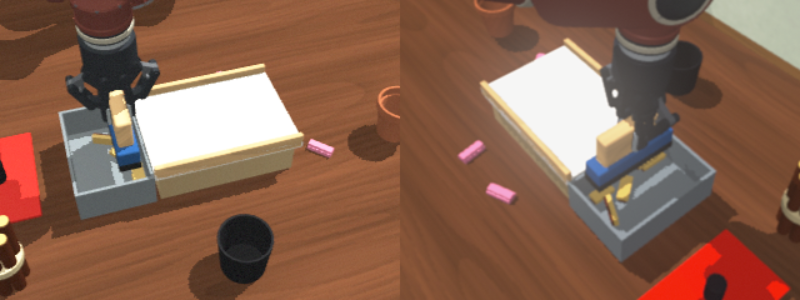

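The board is swept bare and the offcuts are in the tub. I'll lift the scraper and take it back.

Emit:
step_arm(steps=[[0,0,-15,0],[0,0,-20,0],[0,10,-15,0],[2,20,0,0],[2,25,0,0],[2,25,0,0],[2,25,0,0],[2,25,0,0]])

```text
time: 20.7
tool_pos: [0.5421, 0.0305, 0.1841]
tool_rot: [-0.033, 0.019, 0.999, 0.008]
contact_force: [0.2, -0.5, -2.5]
gripper_width: 0.273
```

Emit:
step_arm(steps=[[2,25,0,0],[2,25,0,0],[2,25,0,0],[4,25,0,0],[4,25,0,0],[4,25,0,0],[4,25,0,-0.4],[4,25,0,-0.4]])

```text
time: 21.5
tool_pos: [0.521, 0.2488, 0.2008]
tool_rot: [-0.028, 0.007, 1.0, 0.01]
contact_force: [0.2, -0.1, -3.6]
gripper_width: 0.273
```

```bash
python3 o.py -97.3 292.9 60
```

```text
t 21.5 F [ 0.2 -0.1 -3.6] w 0.273 scraper [520.6 248.5 157.4] yaw,p,r [-0.87  0.05 -0.07] lowest 157.3 highest 157.4
tray xy -31.5 203.2
shift [ 58.4  89.  102.6] turn for yaw -2 1.13
```

Emit:
step_arm(steps=[[14,20,0,-0.5],[15,23,0,-0.5],[15,23,5,-0.5],[14,23,20,0],[0,0,25,0],[0,0,25,0],[0,0,15,0]])

```text
time: 22.2
tool_pos: [0.4544, 0.3567, 0.1282]
tool_rot: [-0.02, -0.013, 1.0, 0.016]
contact_force: [-0.3, -0.5, -4.5]
gripper_width: 0.279
```

```bash
python3 o.py -97.3 292.9 0
```

```text
t 22.2 F [-0.3 -0.5 -4.5] w 0.279 scraper [454.7 357.   84.7] yaw,p,r [ 1.45 -0.84  0.7 ] lowest 83.5 highest 86.0
tray xy -101.2 309.3
shift [ -6.2 -19.4  84. ] turn for yaw -2 3.45
```

Emit:
step_arm(steps=[[-2,-6,20,0],[-2,-6,20,0],[-1,-4,18,0],[0,0,10,0],[0,0,0,0]])

```text
time: 22.7
tool_pos: [0.4559, 0.3458, 0.0594]
tool_rot: [-0.02, -0.015, 1.0, 0.017]
contact_force: [-0.3, -0.2, -2.8]
gripper_width: 0.276
```

```bash
python3 o.py -97.3 292.9 0
```

```text
t 22.7 F [-0.3 -0.2 -2.8] w 0.276 scraper [456.2 346.2  16. ] yaw,p,r [ 1.63 -0.88  0.79] lowest 14.7 highest 17.3
tray xy -99.3 298.5
shift [-2.2 -6.2 15.7] turn for yaw -2 3.63
```

Emit:
step_arm(steps=[[0,-2,6,0],[0,-1,5,0],[0,0,3,0],[0,0,2,0]])

```text
time: 23.1
tool_pos: [0.4577, 0.3451, 0.0463]
tool_rot: [-0.017, -0.015, 1.0, 0.019]
contact_force: [0.0, -0.1, -2.7]
gripper_width: 0.276
```

```bash
python3 o.py -97.3 292.9 0
```

```text
t 23.1 F [ 0.  -0.1 -2.7] w 0.276 scraper [458.3 345.6   2.9] yaw,p,r [ 1.65 -1.21  0.97] lowest 1.1 highest 4.6
tray xy -97.2 298.0
shift [ 0.4 -5.2  2.7] turn for yaw -2 3.65
```

Emit:
step_arm(steps=[[0,0,3,0],[0,0,2,0]])

```text
time: 23.3
tool_pos: [0.4589, 0.3458, 0.044]
tool_rot: [-0.016, -0.015, 1.0, 0.019]
contact_force: [-1.3, -2.9, 6.3]
gripper_width: 0.27
```

```bash
python3 o.py -97.3 292.9 0
```

```text
t 23.3 F [-1.3 -2.9  6.3] w 0.27 scraper [459.6 346.3   0.6] yaw,p,r [ 1.68 -1.3   0.98] lowest -1.3 highest 2.4
tray xy -95.9 298.8
shift [ 1.8 -5.8  0.4] turn for yaw -2 3.68
```

The scraper is touching the bench. I'll release and lift away.

Emit:
step_arm(steps=[[0,0,0,0],[0,0,0,0],[0,0,0,0],[0,0,0,0],[0,0,0,0],[0,0,0,0]], claw=100)

```text
time: 23.9
tool_pos: [0.461, 0.3472, 0.0465]
tool_rot: [-0.014, -0.015, 1.0, 0.021]
contact_force: [-0.8, -0.2, 0.4]
gripper_width: 1.004
```

Emit:
step_arm(steps=[[0,0,-15,0],[0,0,-30,0],[0,0,-40,0],[0,0,-40,0],[0,0,-40,0],[10,40,-20,0],[10,45,0,0],[0,0,0,0]])

```text
time: 24.7
tool_pos: [0.4438, 0.4251, 0.2513]
tool_rot: [-0.012, -0.013, 1.0, 0.023]
contact_force: [-0.2, -0.9, -0.4]
gripper_width: 1.0
```

```bash
python3 - <<'E'
from h import *
o=[]
for n in("scene","side"):
    p,d=grab_frame(n);cv2.imwrite(f"pics/{n}0.png",p[:,:,::-1]);np.save(f"pics/{n}0.npy",d)
    o.append(p[90:400,90:510])
cv2.imwrite("pics/end.png",cv2.resize(np.vstack([o[0],o[1]]) if 0 else np.hstack(o),(800,295))[:,:,::-1])
cv2.imwrite("pics/tub.png",cv2.resize(np.hstack([cv2.imread("pics/scene0.png")[215:325,190:290],cv2.imread("pics/side0.png")[245:355,280:410]]),None,fx=3.4,fy=3.4,interpolation=3))
print(state())
E
python3 m.py | grep -E "scene|side|any20|blue|z82|lid|pink"
```

```text
{'time': 24.8, 'joint_pos': array([ 0.6156481 ,  0.00777813,  1.62745589,  0.04893285,  1.50183647,
       -0.98263023]), 'joint_vel': array([-0.0277919 ,  0.00512993,  0.04162269, -0.0050738 , -0.00291148,
       -0.00277812]), 'joint_efforts': array([ 9.21209268e-01, -3.74050426e+01, -3.75025642e+01,  2.26862510e-01,
       -1.41808557e-02,  2.99437798e-02]), 'tool_pos': array([0.44488883, 0.4222892 , 0.25044828]), 'tool_rot': array([-0.01195793, -0.01210607,  0.99962618,  0.02139966]), 'contact_force': array([ 0.73476981, -0.80217136,  0.34228817]), 'ft_torque': array([-0.03536648, -0.00704317,  0.01910139]), 'gripper_width': 0.9976831359222404}
scene
  z82-94 (array([459.5, 346.1]), array([112.1,  25.2]), 1.3) z [82.7 85.8 88.1] px [433. 186.] 344
  z82-94 (array([460.1,  47.3]), array([239.3,  15.3]), 87.9) z [82.9 87.6 90.3] px [307. 213.] 551
  z82-94 (array([629.8,  41.5]), array([239.3,  15.1]), 88.9) z [82.9 87.9 90.4] px [332. 271.] 714
  z82-94 (array([ 686. , -288.5]), array([ 4.6, 15.2]), 53.8) z [83.8 88.5 93.5] px [161. 343.] 29
  z82-94 (array([ 706.6, -310.8]), arra
[... 1737 characters left out ...]
87.] 1634
  any20+ (array([543.1, -16.7]), array([364.3, 182.3]), 88.2) z [26.6 73.5 87.3] px [304. 259.] 13435
  any20+ (array([770.8,  10.2]), array([78.8, 78.5]), 19.4) z [23.4 50.9 70.6] px [373. 201.] 1114
  any20+ (array([ 683.6, -315.9]), array([59.2, 60.8]), 61.6) z [ 29.2 100.2 132.6] px [476. 307.] 1984
  any20+ (array([ 506.9, -311. ]), array([27. , 27.7]), 84.9) z [23.6 49.1 51.9] px [402. 380.] 359
  pink (array([619.7, 230.1]), array([11.8, 15. ]), 88.4) z [ 7.5 12.  13. ] px [261. 194.] 18
  pink (array([396.4, 115.2]), array([42.4, 17.2]), 9.1) z [ 5.1 10.  12.5] px [207. 271.] 167
  pink (array([387.1,  16.3]), array([19.4, 42.9]), 22.5) z [ 4.7 10.2 12.4] px [230. 304.] 199
```

View pics/end.png

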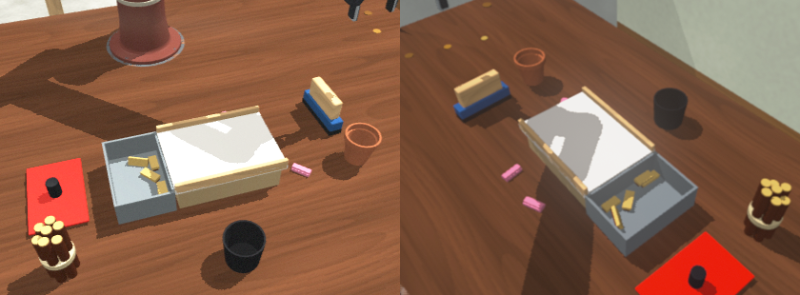

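View pics/tub.png

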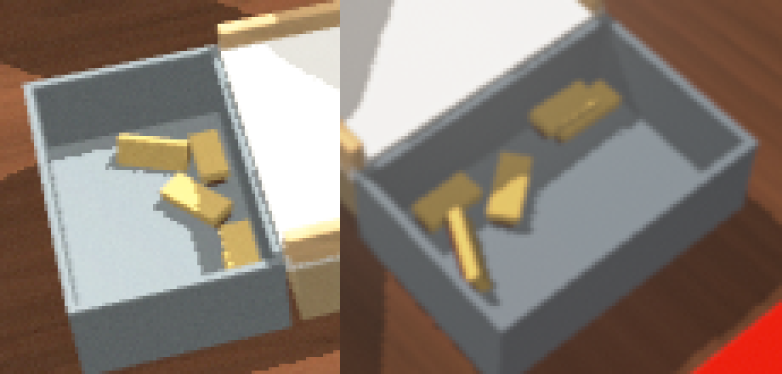

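All five offcuts are in the tub: the side crop shows three near (450,200), (465,250) and (510,188), and a pair at (565,110) and (590,105). The scraper is upright, the lid is flat, and the bystanders haven't moved. I'll hand in.

```bash
python3 -c "from plant import job_done;print(job_done())"
```

```text
the job is handed in; nothing more can be done
None
```

The job is done and handed in after about 25 s of robot time. I took the lid off and laid it on the bench, then swept the five offcuts into the tub with the scraper. I put the scraper back about 6 mm from where it started.

**Final checks, from both cameras:**
- **Lid:** flat at (507, -311) mm with the knob up; measured slope about 0.1°.
- **Board and offcuts:** the board is bare. The side camera shows all five offcuts in the tub. The scene camera shows only four, because the tub wall hides part of the floor.
- **Scraper:** upright at about (459, 345) mm.
- **Bystanders:** both pots, the bundle and the pink look-alikes measured where they were, within about 4 mm of camera noise.
- **Forces:** the highest contact force I read was about 12 N, when setting the lid down.

**What went less well:** the tool tilted by up to 4.5° during the fast moves. I spent a few seconds finding out why and then moved more slowly. The scraper touched down about 1–1.5° off level by my estimate; after release its top measured at the same height as at the start, so it stands flat.

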